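Clamp a ski-tuning roller in the V-block with a tapped wedge

ROBOT

A 7-joint arm with a two-finger parallel gripper is mounted at the origin on the work surface. World frame = base frame: x ahead of the robot, y to its left, z up, the work surface at z = 0. Lengths are in mm, angles in rad, forces in N, time in s.
With the tool pointing down it reaches from about 400 to 875 mm from the base axis. Payload 4.4 kg.
Tool frame: the origin (TCP) lies on the centre line of the jaws, within the pads' length; the fingertips stand 25 mm ahead of it and the grasp point (between the pads) lies 6 mm ahead of it (ctrl.finger_overhang is the distance from the TCP to the fingertips, in mm); z points along the fingers, y is the line along which they close (so a half turn about z gives the same grasp; the last joint's range is limited). The gripper opens to 85 mm and grips with 20 to 120 N. Pads are 22 mm wide; open, the fingers measure 114 mm over their backs; the gripper's body (76 mm by 85 mm) begins 54 mm behind the grasp point. The pads swing forward as they close: fully open they stand 13 mm farther back than shut.
Start: joints at [-1.398, 0.628, 0.038, 1.517, -0.027, 0.996, -0.02], TCP at [153.723, 631.575, 224.913] pointing down, gripper open.
Joint ranges: [-3.06, 3.06], [-0.37, 2.12], [-1.25, 1.32], [0.18, 2.47], [-1.1, 4.24], [0.23, 1.98], [-2.94, 2.94]. Speed limits (rad/s): [2.57, 2.57, 3.14, 3.14, 3.14, 3.14, 3.14].

INTERFACE

Orientations are given as [roll, pitch, yaw] about the fixed x, y, z axes, in that order (R = Rz(yaw) Ry(pitch) Rx(roll)).
In Python, from cell import ctrl gives the robot as it stands. The module is installed in compiled form; this text tells all that it offers.
- The arm moves only by the tool play_rows, never from a script. Its argument "targets" is a list of rows, each a list of 5 numbers: the closure, from 0 (fully open) to 1 (shut), then the shift along the tool's x, y, z in cm, then the turn about the tool's z in degrees. In form: [[gripper, dx, dy, dz, spin], ...]. A call has 1 to 10 rows; each row is the pose to reach, as a shift and turn from the pose commanded when the call began, along the tool's axes at that moment; what a row does not reach only later rows make up. A row lasts 1/10 s, in which the tool goes at most 50 mm and 8.59 degrees, less where a joint would pass 70% of its speed; a pose out of reach is approached as far as the arm can. A call with a gripper value outside its range is refused whole. The fingers move at their own pace and stop on an object; the grip force is fixed at half the most. Time passes only in rows, so rows that repeat a pose let the fingers close. It gives the time, the measured TCP pose, the force, the opening and the grip force at its end, in the units of the state.
- ctrl.read_state(): the state, without advancing time (a new reading comes with each control period).
- ctrl.get_image(name): name is "scene" or "top" or "wrist"; returns (picture, depth): 480x640x3 uint8, red, green, blue; 480x640 float32, mm along the optical axis (not along the pixel's ray), 0 where there is no reading.
- ctrl.calibration(name): a dict with "vfov" (degrees; the focal length in pixels is half the picture's height over the tangent of half this angle, whatever the lens; pixels are square), "cx", "cy" (the principal point, pixels), "extrinsics" (4x4, takes a point from camera to world coordinates); the wrist camera has in their place "mount" (4x4, takes a point from camera to tool coordinates, whose origin is the TCP and whose axes are the flange's). Camera axes: x right, y down, z forward; pixel columns grow to the right and rows downward; lengths in mm; the calibration is good to about 2 mm. The wrist camera is an equidistant fisheye: a pixel r from the principal point sees the ray r / f radians off the axis. A picture is of the moment at which its call begins: read the wrist's pose just before it. calibration takes no time and is no camera call.
- ctrl.finish_job(): hands the job in; it is judged then, once.
Trained networks look in the newest picture that a camera, given by its name, has taken for a name from the list of things; names that differ only in an ending like _2 or _b are one class to them, and where a whole thing is asked for, a point or a joint stands for the part that bears it (a point fixed in the world has none). Each returns a list of dicts, best first, with "confidence" (0 to 1); they miss things now and then, are a little off and sometimes report something else, mostly with a low value. They report only what shows in the picture. A call takes as long as a camera call. They do not tell look-alikes from the thing itself.
- ctrl.search_frame(camera, name): "bbox" ([left, top, right, bottom] in pixels, round what is visible of it).
- ctrl.trace(camera, name): "pixels" (480x640 bool, what is visible of it) and "bbox" ([left, top, right, bottom] in pixels, round what is visible of it).
The state is a dict: "clock": time; "qpos": joint angles; "qd": joint speeds; "tau": joint torques, N m; "eef_pos": TCP position; "tool_rot": TCP orientation; "force": force on the tool from outside, world axes, zero at the start; "torque": the same for the moment, N m; "width": finger opening in mm; "gripper_force": force on a finger pad.
Only numpy, scipy, OpenCV 4.12 (cv2) and the standard library are available. Lean on these libraries where they do the work, as an engineer would, in place of code of your own. Each camera call takes 0.05 s, during which the arm holds its last target. There are 200 camera calls.

TASK

Lift the roller from its wooden rest, lower it gently into the two V-blocks of the wedge clamp, centred along them, and let go. Then lay the tapered wooden wedge, narrow end first and its straight side against the backstop, loosely into the slot behind the clamp's jaw, let go of it, and tap or push its wide end further in until the jaw grips the roller and the wedge is locked tight. Leave everything else on the bench where it is.

Things in the scene. Friction and masses are not known exactly. Their poses are not given: they have to be found in the camera images.
- roller_center (a point): Centre of the loose aluminium roller: body 40 mm diameter, 130 mm long, plus a steel journal 16 mm diameter, 15 mm long at each end (160 mm over all), about 0.4 kg. Its axis is this frame's y. It lies level, centre 36 mm above the bench, on the wooden rest; grip it across its diameter from above at the middle.
- rest: Wooden rest fixed to the bench; origin on the bench under its middle, y along the roller. Two saddles, 70 mm wide in x, at y = -61 to -39 and 39 to 61 mm, carry the roller near its ends (cheeks up to 26 mm above the bench). Between them only a strip 20 mm wide and 5 mm high lies under the roller: free for fingers.
- v_seat (a point): Centre of the roller when seated in the clamp's two steel V-blocks, 48 mm above the bench; fixed to the clamp. y: roller axis; x: from the roller towards jaw, slot and backstop; z up. The V-blocks (60 degree V, flanks up to 49 mm above the bench) stand at y = -58 to -38 and 38 to 58 mm; the 76 mm between them is free for fingers.
- fixture: The whole wedge clamp, fixed to the bench; origin on the bench under v_seat, same axes. Plywood plate 12 mm thick, x = -48 to 130 mm, y = -120 to 70 mm, carrying V-blocks, sliding jaw and backstop (a wooden bar at x = 103 to 125 mm, y = -55 to 55 mm, top 46 mm above the bench).
- slot_mouth (a point): Mouth of the wedge slot, at the foot of the backstop's flat face, on the plate (12 mm above the bench), at v_seat x = 103, y = -50 mm; axes as v_seat. The slot runs 100 mm along +y between backstop (x = 0) and jaw. At the mouth it is 17.3 mm wide plus the jaw's travel from its open stop; it narrows by 17 mm per 100 mm, like the wedge. The wedge lies flat in it.
- jaw: Sliding wooden jaw with two steel prongs reaching over the V-blocks (y = -56 to -40 and 40 to 56 mm, top 67 mm above the bench), open for fingers between. Origin in its bar; slides along v_seat's x, no spring, 1.5 N friction: origin at v_seat x = 77 mm at the open stop (74 to 77 at the start, clear of a roller lowered centrally), about 67 mm when gripping the roller.
- wedge_grip (a point): Centre of the wedge's butt, half-way up. Loose wooden wedge lying flat, 145 mm long, 40 mm high, about 0.12 kg; y points to the tip, z up. Butt 29 mm wide (x), y = -22.5 to 22.5 mm, then narrowing to 12 mm at the tip (y = 122.5 mm). The side at x = +14.5 mm is straight, the other tapers. Grip the butt across x from above; tap its end face at y = -22.5 mm.
- wedge_tip (a point): Middle of the wedge's narrow end (12 mm wide, 40 mm high), half-way up; axes as wedge_grip. In the slot the wedge first bears on the jaw when the tip is 30 to 50 mm past the mouth, and is tight at about 90 mm, butt still outside; it then stops moving. A push or tap of 15 to 20 N locks it, and friction holds it.
- packer_center (a point): Centre of a parallel-sided wooden packing block, 29 x 145 x 40 mm, same wood as the wedge but without taper; not needed, leave alone. Its place and the wedge's may be swapped.
- glue: White glue bottle, 52 mm diameter, 150 mm high, origin under its centre; leave alone.
- can: Metal can, 60 mm diameter, 130 mm high, origin under its centre; leave alone.
- tape: Yellow tape measure, 70 x 40 x 65 mm, origin under its centre; leave alone.
- waxbar: Red bar of ski wax, 60 x 110 x 22 mm, origin under its centre; leave alone.
- screwdriver_grip (a point): Handle of a screwdriver lying on the bench; leave alone.
- brush: Wooden wax brush, 50 x 130 x 40 mm, origin under its centre; leave alone.
Mind the look-alikes: they are no part of the job. Leave any purple look-alike of the part that bears roller_center alone.

How it is judged (in metres and radians):
On the way, in this order (a step that is already met when the one before it is completed fails the run):
1. the roller lies centred in both V-blocks, let go (x of roller_center in the frame of v_seat between -0.004 and 0.004 m and z of roller_center in the frame of v_seat between -0.004 and 0.004 m and y of roller_center in the frame of v_seat between -0.012 and 0.012 m and angle between the y axis of roller_center and the y axis of v_seat, either way round below 0.05 rad and contact force between the fingers and roller below 0.1 N), for 0.2 s.
2. the wedge lies flat with its tip in the slot, let go, and is not yet tight (x of wedge_tip in the frame of slot_mouth between -0.025 and 0.004 m and z of wedge_tip in the frame of slot_mouth between 0.014 and 0.026 m and y of wedge_tip in the frame of slot_mouth above 0.008 m and contact force between the fingers and wedge below 0.1 N and contact force between jaw and roller below 1 N), for 0.2 s.
At the end, for the whole second after the job is handed in: The roller is seated in the V-blocks (within 4 mm across and in height, 12 mm along, 0.05 rad), the wedge lies flat in the slot with its tip more than 70 mm past the mouth, the jaw presses on the roller with more than 4 N by itself, and roller and wedge are at rest (x of roller_center in the frame of v_seat between -0.004 and 0.004 m and z of roller_center in the frame of v_seat between -0.004 and 0.004 m and y of roller_center in the frame of v_seat between -0.012 and 0.012 m and angle between the y axis of roller_center and the y axis of v_seat, either way round below 0.05 rad and x of wedge_tip in the frame of slot_mouth between -0.025 and 0.004 m and z of wedge_tip in the frame of slot_mouth between 0.014 and 0.026 m and y of wedge_tip in the frame of slot_mouth above 0.07 m and contact force between jaw and roller above 4 N and linear speed of each of roller, wedge below 0.01 m/s); the robot touches nothing.
It fails at once if something else on the bench is moved by more than 30 mm (distance of any of packer_center, glue, can, tape, waxbar, screwdriver_grip, brush from where it was at the start of the episode above 0.03 m).
It fails at once if the roller is dropped (linear speed of roller above 0.6 m/s and contact force between the fingers and roller below 0.05 N).
It also fails if it takes over 72 s, if anything falls off the work surface, if the arm or the gripper's body presses on something with over 40 N, if the wrist force passes 120 N, or if a joint passes its speed limit or range.

## Working session

There is one attempt and no reset: what is moved stays moved. The work goes in short steps, Python scripts to look and compute and a tool call to move; the robot and the scene stay as the last step left them, time stands still between calls to the robot, and variables do not carry over. Pictures are saved under pics/ and viewed, at most 13 in all, crops included, and the job is handed in when it is done.

Besides the shell and the picture viewer there is one more tool, called after "Call:" as a command line: name --pt "numbers of a row" for each row, then --argument value for the rest. play_rows: Moves the arm, as the interface text tells. Its arguments: {"type":"object","properties":{"targets":{"type":"array"}},"required":["targets"]}

```bash
mkdir -p pics
cat > h.py <<'E'
import numpy as np, cv2
from cell import ctrl
def cam(name):
    c=ctrl.calibration(name); f=240/np.tan(np.radians(c["vfov"])/2); return c,f
def cloud(name,depth):
    c,f=cam(name); v,u=np.mgrid[0:480,0:640]
    P=np.stack([(u-c["cx"])/f*depth,(v-c["cy"])/f*depth,depth],-1)
    E=np.array(c["extrinsics"]); W=P@E[:3,:3].T+E[:3,3]; W[depth<=0]=np.nan; return W
def save(n,img): cv2.imwrite("pics/"+n+".png",cv2.cvtColor(img,cv2.COLOR_RGB2BGR))
E
python3 - <<'E'
from h import *
s=ctrl.read_state(); print(s["eef_pos"],s["tool_rot"],s["width"],s["clock"])
for n in("top","scene"):
    im,d=ctrl.get_image(n); save(n+"0",im); np.savez("d_"+n,im=im,d=d); W=cloud(n,d); np.save("W_"+n,W)
    for t in("roller_center","rest","fixture","jaw","wedge_grip","packer_center","glue","can","tape","waxbar","screwdriver_grip","brush"):
        for r in ctrl.trace(n,t)[:3]:
            p=W[r["pixels"]]; print(n,t,round(r["confidence"],2),np.round(r["bbox"]),np.round(np.nanmedian(p,0)),"ztop",np.round(np.nanpercentile(p[:,2],97)))
E
```

```text
[153.55723093 630.94788497 224.00526507] [-3.13971356e+00  2.92174747e-06  2.90278519e+00] 85.42432564648603 0.0
top roller_center 0.82 [176. 301. 216. 355.] [316. 338.  36.] ztop 44.0
top roller_center 0.77 [145. 175. 182. 222.] [651. 435.  36.] ztop 44.0
top roller_center 0.73 [181. 246. 239. 280.] [484. 310.  51.] ztop 60.0
top rest 0.82 [183. 240. 238. 283.] [486. 342.  24.] ztop 33.0
top fixture 0.56 [289. 214. 365. 288.] [512.  20.  14.] ztop 68.0
top jaw 0.57 [296. 224. 345. 256.] [545.  45.  64.] ztop 71.0
top jaw 0.52 [289. 212. 367. 291.] [512.  22.  14.] ztop 68.0
top wedge_grip 0.74 [436. 200. 495. 225.] [ 602. -341.   38.] ztop 45.0
top packer_center 0.71 [446. 265. 508. 286.] [ 446. -343.   39.] ztop 46.0
top glue 0.95 [278. 148. 299. 176.] [719. 116. 101.] ztop 152.0
top glue 0.23 [445. 265. 507. 284.] [ 446. -346.   39.] ztop 46.0
top can 0.96 [370. 134. 398. 170.] [ 744. -119.  124.] ztop 134.0
top tape 0.9 [216. 166. 240. 199.] [687. 271.  63.] ztop 70.0
top waxbar 0.97 [246. 295. 293. 331.] [356. 166.  22.] ztop 28.0
top screwdriver_grip 0.81 [356. 302. 429. 333.] 
[... 661 characters left out ...]
ne wedge_grip 0.81 [235. 151. 245. 196.] [ 611. -327.   38.] ztop 41.0
scene packer_center 0.76 [274. 139. 311. 173.] [ 456. -331.   32.] ztop 41.0
scene packer_center 0.58 [421. 280. 456. 354.] [500. 327.  50.] ztop 56.0
scene glue 0.92 [255. 247. 286. 320.] [740. 135.  81.] ztop 149.0
scene can 0.95 [195. 191. 232. 247.] [ 764. -101.   85.] ztop 131.0
scene tape 0.8 [307. 323. 349. 379.] [706. 286.  56.] ztop 65.0
scene waxbar 0.78 [416. 230. 457. 274.] [366. 177.  20.] ztop 23.0
scene waxbar 0.57 [289. 206. 397. 282.] [540.  57.  21.] ztop 66.0
scene screwdriver_grip 0.5 [349. 163. 364. 188.] [ 343. -171.   22.] ztop 26.0
scene brush 0.9 [185. 168. 234. 199.] [ 708. -321.   38.] ztop 41.0
```

View pics/top0.png

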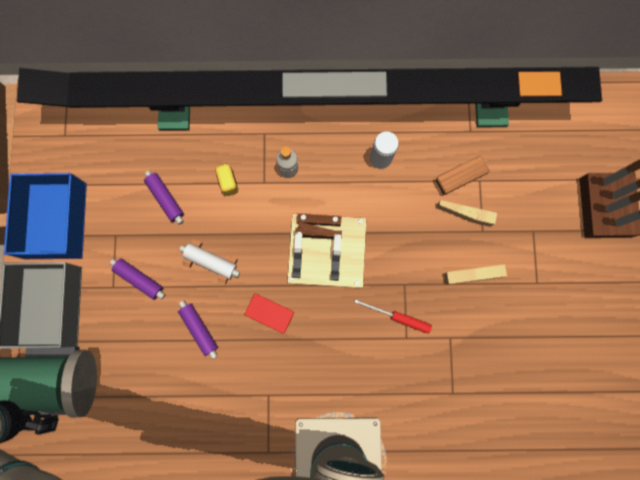

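View pics/scene0.png

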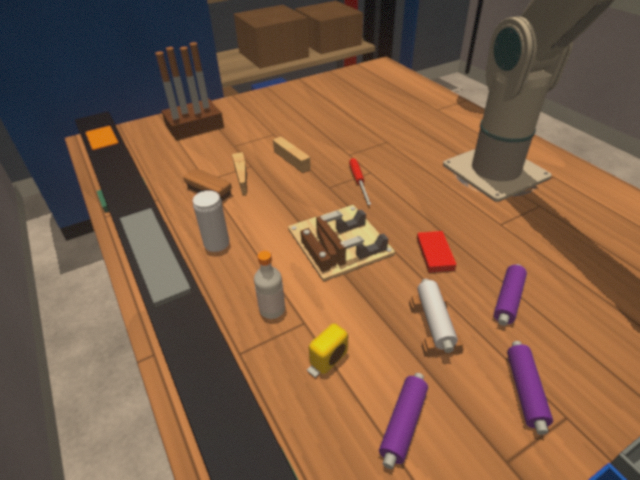

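```bash
cat >> h.py <<'E'
def st():
    s=ctrl.read_state(); return s,np.array(s["eef_pos"]),s["tool_rot"][2]
def plan(x,y,z,yaw):
    s,p,a=st(); d=np.array([x,y,z])-p
    tx=np.array([np.cos(a),np.sin(a)]); ty=np.array([np.sin(a),-np.cos(a)])
    sp=-np.degrees((yaw-a+np.pi)%(2*np.pi)-np.pi)
    print("rows: dx %.2f dy %.2f dz %.2f cm spin %.1f deg"%(d[:2]@tx/10,d[:2]@ty/10,-d[2]/10,sp),"| now",np.round(p,1),round(a,3),"w %.1f t %.2f"%(s["width"],s["clock"]),"F",np.round(s["force"],1))
def wrist():
    s=ctrl.read_state(); im,d=ctrl.get_image("wrist"); c,f=cam("wrist")
    from scipy.spatial.transform import Rotation as R
    v,u=np.mgrid[0:480,0:640]; x=u-c["cx"]; y=v-c["cy"]; r=np.hypot(x,y); th=r/f
    k=np.tan(th)/np.maximum(r,1e-6); P=np.stack([x*k*d,y*k*d,d],-1)
    M=np.array(c["mount"]); P=P@M[:3,:3].T+M[:3,3]
    W=P@R.from_euler("xyz",s["tool_rot"]).as_matrix().T+np.array(s["eef_pos"]); W[(d<=0)|(th>1.2)]=np.nan
    return im,d,W
E
python3 - <<'E'
from h import *
for n in("top","scene"):
    W=np.load("W_%s.npy"%n); E=np.array(ctrl.calibration(n)["extrinsics"]); print(n,np.round(E[:3,3]),ctrl.calibration(n)["vfov"])
    f=W[(np.abs(W[...,2])<12)&(W[...,0]>300)&(W[...,0]<800)&(np.abs(W[...,1])<400)]
    A=np.c_[f[:,:2]/1000,np.ones(len(f))]; print("bench plane",np.round(np.linalg.lstsq(A,f[:,2],rcond=None)[0],2))
    b=W[(W[...,2]>5)&(W[...,2]<40)&(np.hypot(W[...,0],W[...,1])<250)&(W[...,2]<30)]; print("base",np.round(np.nanpercentile(b,[2,98],axis=0)))
    im=np.load("d_%s.npz"%n)["im"]
    m=(W[...,2]>40)&(W[...,2]<65)&(np.hypot(W[...,0]-490,W[...,1]-318)<110); q=W[m][:,:2]
    c,_,v=np.linalg.svd(q-q.mean(0)); t=(q-q.mean(0))@v[0]; print("roller",q.mean(0),np.round(np.arctan2(v[0][1],v[0][0]),3),np.ptp(t),len(q))
    for nm,(x,y) in dict(wedge=(605,-335),pack=(450,-338)).items():
        m=(W[...,2]>30)&(W[...,2]<52)&(np.hypot(W[...,0]-x,W[...,1]-y)<90)&(W[...,0]<660); q=W[m][:,:2]; r=cv2.minAreaRect(q.astype(np.float32)); print(nm,r,np.round(q.mean(0)))
plan(484,310,260,1.18)
E
```

```text
top [ 307.   55. 1477.] 44.77422676252685
bench plane [-0.93  0.15  1.1 ]
base [[ -23. -200.    5.]
 [ 212.  200.   19.]]
roller [485.20943941 312.60080505] 1.128 159.42670448050507 884
wedge ((614.1650390625, -337.3683166503906), (146.49925231933594, 47.14787673950195), 65.2196273803711) [ 605. -340.]
pack ((447.20098876953125, -347.8302917480469), (29.53861427307129, 146.69412231445312), 7.03532075881958) [ 447. -347.]
scene [926. 677. 706.] 55.55619502728054
bench plane [-0.15 -1.24 -0.14]
base [[-94. -96.   6.]
 [105. 102.  27.]]
roller [494.97971337 320.94323705] 1.14 160.75348237595873 1303
wedge ((614.0956420898438, -336.5965881347656), (151.11782836914062, 39.88505172729492), 65.70995330810547) [ 609. -334.]
pack ((449.4002685546875, -348.8232116699219), (32.601158142089844, 149.9078826904297), 6.239640235900879) [ 451. -341.]
rows: dx -39.69 dy -23.43 dz -3.51 cm spin 98.7 deg | now [153.8 631.6 224.9] 2.903 w 85.4 t 1.30 F [-0.4 -0.3 -0.1]
```

Call:
play_rows --pt "0 -4 -2.4 -0.3 8.5" --pt "0 -8 -4.7 -0.6 17" --pt "0 -12 -7 -1 25.5" --pt "0 -16 -9.4 -1.4 34" --pt "0 -20 -11.8 -1.8 42" --pt "0 -24 -14.1 -2.2 50" --pt "0 -28 -16.4 -2.6 59" --pt "0 -32 -18.8 -3 67" --pt "0 -36 -21 -3.3 76" --pt "0 -39.7 -23.4 -3.5 84"

```text
clock: 2.3
eef_pos: [485.7, 309.1, 260.5]
tool_rot: [3.141, -0.001, 1.431]
force: [0.3, 0.3, -0.1]
width: 85.6
gripper_force: 0.0
```

Run:
```python
from h import *
plan(487,315,260,1.13)
```

```text
rows: dx 0.60 dy 0.04 dz 0.05 cm spin 17.2 deg | now [485.7 309.1 260.5] 1.431 w 85.6 t 2.30 F [ 0.3  0.3 -0.1]
```

Call:
play_rows --pt "0 0.3 0 0 8.5" --pt "0 0.6 0 0 17.2" --pt "0 0.6 0 0 17.2"

```text
clock: 2.6
eef_pos: [485.0, 316.6, 259.8]
tool_rot: [3.142, 0.0, 1.136]
force: [-0.1, 0.3, 0.4]
width: 85.3
gripper_force: 0.0
```

Run:
```python
from h import *
im,d,W=wrist(); save("w1",im); np.savez("w1",im=im,W=W)
plan(487,315,260,1.13)
m=(W[...,2]>44)&(W[...,2]<70)&(np.hypot(W[...,0]-488,W[...,1]-315)<115)
q=W[m]; print(len(q)); c=q.mean(0)[:2]; v=np.linalg.svd(q[:,:2]-c,full_matrices=False)[2][0]; n=np.array([-v[1],v[0]])
t=(q[:,:2]-c)@v; u=(q[:,:2]-c)@n; print("roller",c,np.arctan2(*v[::-1]),np.percentile(t,[0.2,99.8]),np.percentile(u,[0.5,99.5]),"top",np.percentile(q[:,2],97))
f=W[(np.abs(W[...,2])<8)]; print("bench",np.median(f[:,2]))
for r in ctrl.trace("wrist","roller_center")[:2]: print(r["confidence"],r["bbox"],np.nanmedian(W[r["pixels"]],0))
```

```text
rows: dx -0.05 dy 0.28 dz -0.03 cm spin 0.6 deg | now [484.7 316.6 259.7] 1.14 w 85.1 t 2.65 F [-0.7  0.1 -0.4]
4745
roller [487.54332132 315.20764066] -2.009289949256047 [-73.87588327  81.04971602] [-18.33770756  18.54380009] top 57.08790374518947
bench 0.5985634585263995
0.93 [146.5, 178.6, 220.0, 297.5] [331.68185581 345.77658102  36.93563121]
0.91 [299.7, 127.0, 340.0, 276.5] [488.5219959  317.51792465  53.26400076]
```

View pics/w1.png

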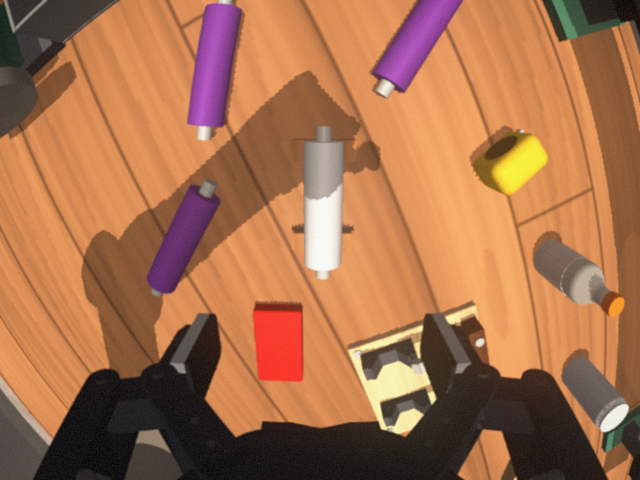

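Run:
```python
from h import *
W=np.load("w1.npz")["W"]
v=np.array([np.cos(1.132),np.sin(1.132)]); n=np.array([-v[1],v[0]])
for lo,hi in((50,70),(36,70)):
    m=(W[...,2]>lo)&(W[...,2]<hi)&(np.hypot(W[...,0]-486,W[...,1]-313)<110); p=W[m][:,:2]-[486,313]
    t=p@v; u=p@n; k=abs(u)<25
    print(np.percentile(t[k],[.3,99.7]),np.percentile(u[k],[1,50,99]))
plan(486,313,42,1.132)
```

```text
[-64.62533431  64.35012134] [-14.79313362  -0.56946413  14.17100765]
[-79.31469419  77.57476684] [-20.17689342  -0.45416288  18.90732622]
rows: dx -0.26 dy 0.27 dz 21.78 cm spin 0.5 deg | now [484.6 316.5 259.8] 1.141 w 85.3 t 2.70 F [0.3 0.  0. ]
```

Call:
play_rows --pt "0 -0.3 0.3 3 0.5" --pt "0 -0.3 0.3 7 0.5" --pt "0 -0.3 0.3 11 0.5" --pt "0 -0.3 0.3 15 0.5" --pt "0 -0.3 0.3 18 0.5" --pt "0 -0.3 0.3 20 0.5" --pt "0 -0.3 0.3 21 0.5" --pt "0 -0.3 0.3 21.7 0.5" --pt "0 -0.3 0.3 21.7 0.5"

```text
clock: 3.6
eef_pos: [486.3, 312.4, 42.8]
tool_rot: [-3.141, -0.0, 1.129]
force: [-0.4, -0.3, 1.3]
width: 85.6
gripper_force: 0.0
```

Call:
play_rows --pt "0.3 0 0 0 0" --pt "0.6 0 0 0 0" --pt "0.8 0 0 0 0" --pt "0.8 0 0 0 0" --pt "0.8 0 0 0 0" --pt "0.8 0 0 0 0" --pt "0.8 0 0 0 0" --pt "0.8 0 0 0 0"

```text
clock: 4.4
eef_pos: [487.7, 313.7, 46.8]
tool_rot: [3.141, -0.005, 1.128]
force: [-5.0, -1.0, 28.4]
width: 17.6
gripper_force: 17.5
```

Run:
```python
from h import *
plan(486,313,42,1.132)
im,d,W=wrist(); save("w2",im)
```

```text
rows: dx -0.13 dy -0.12 dz 0.48 cm spin -0.2 deg | now [487.7 313.7  46.8] 1.128 w 17.6 t 4.40 F [-5.  -1.  28.4]
```

View pics/w2.png

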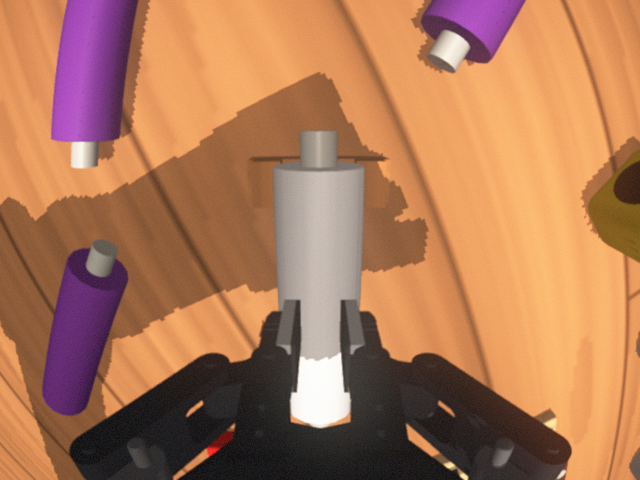

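Run:
```python
from h import *
print(ctrl.finger_overhang, [a for a in dir(ctrl) if a[0]!="_"])
im,d,W=wrist()
for v in range(290,400,12): print(v,[tuple(np.round(W[v,u]).tolist()) for u in (292,320,350)])
q=W[180:290,285:355].reshape(-1,3); print(np.nanpercentile(q[:,2],[50,98]))
```

```text
25.0 ['MotionError', 'calibration', 'finger_overhang', 'finish_job', 'get_image', 'read_state', 'search_frame', 'trace']
290 [(482.0, 329.0, 52.0), (494.0, 326.0, 56.0), (504.0, 318.0, 51.0)]
302 [(481.0, 327.0, 59.0), (491.0, 321.0, 57.0), (503.0, 318.0, 61.0)]
314 [(482.0, 327.0, 70.0), (489.0, 315.0, 56.0), (503.0, 318.0, 71.0)]
326 [(483.0, 327.0, 79.0), (486.0, 310.0, 56.0), (502.0, 318.0, 79.0)]
338 [(483.0, 326.0, 86.0), (483.0, 304.0, 56.0), (501.0, 318.0, 87.0)]
350 [(482.0, 324.0, 90.0), (480.0, 298.0, 56.0), (500.0, 316.0, 91.0)]
362 [(480.0, 320.0, 91.0), (477.0, 292.0, 56.0), (499.0, 314.0, 95.0)]
374 [(477.0, 315.0, 91.0), (475.0, 286.0, 57.0), (498.0, 311.0, 98.0)]
386 [(475.0, 311.0, 92.0), (471.0, 278.0, 55.0), (496.0, 307.0, 98.0)]
398 [(452.0, 273.0, 52.0), (468.0, 271.0, 56.0), (494.0, 302.0, 99.0)]
[54.78823027 56.94191979]
```

Call:
play_rows --pt "0.6 0 0 -1 0" --pt "0.4 0 0 -2 0" --pt "0.2 0 0 -4 0" --pt "0.2 0 0 -8 0" --pt "0.4 0 0 -10 0" --pt "0.4 0 0 -10 0" --pt "0.4 0 0 -10 0"

```text
clock: 5.2
eef_pos: [486.1, 312.4, 143.0]
tool_rot: [-3.141, -0.0, 1.128]
force: [0.6, 0.1, -1.0]
width: 51.4
gripper_force: 0.0
```

Run:
```python
from h import *
im,d,W=wrist(); s,p,a=st(); print(p,a,s["width"]); np.savez("w3",im=im,W=W); 
q=W-p; v=np.array([np.cos(a),np.sin(a)]); y=np.array([np.sin(a),-np.cos(a)])
X=q[...,:2]@v; Y=q[...,:2]@y; Z=-q[...,2]
for vv in range(280,440,10):
    o=[]
    for side in(1,-1):
        for yy in (20,26,32,40,48):
            pass
    k=(abs(X[vv])<20)&(Z[vv]<60)&(abs(Y[vv])<60); i=np.where(k)[0]
    if len(i): print(vv,[(int(j),round(X[vv,j]),round(Y[vv,j]),round(Z[vv,j])) for j in i[::max(1,len(i)//6)]])
k=(abs(X)<14)&(abs(Y)<60)&(Z<70); print("tip Z max (tool)",np.nanpercentile(Z[k],[90,99,99.8]))
m=(W[...,2]>50)&(W[...,2]<70)&(np.hypot(W[...,0]-486,W[...,1]-313)<110)&(X>14); print("roller above",np.nanpercentile(W[m][:,2],98))
save("w3",im)
```

```text
[485.58004391 312.1115967  142.14918647] 1.1280638454118854 51.610840197462
310 [(241, 10, -31, -21), (247, 10, -29, -20), (253, 10, -27, -21), (259, 7, -25, -16), (384, 10, 26, -20), (390, 11, 28, -21), (396, 10, 31, -21)]
320 [(224, 7, -38, -23), (236, 7, -33, -23), (248, 10, -27, -29), (260, 2, -25, -14), (389, 11, 27, -30), (401, 10, 32, -29), (413, 7, 38, -23)]
330 [(220, 6, -39, -30), (234, 11, -31, -37), (248, 10, -26, -35), (379, -3, 26, -14), (393, 11, 27, -36), (407, 11, 32, -37)]
340 [(215, 6, -39, -38), (231, 11, -31, -43), (247, 11, -25, -43), (263, -10, -25, -13), (393, 11, 26, -43), (409, 11, 32, -43), (425, 7, 39, -38)]
350 [(209, 12, -36, -52), (226, 12, -30, -52), (243, 10, -26, -48), (260, -9, -25, -22), (394, 8, 26, -46), (411, 10, 31, -49), (429, 11, 37, -51)]
360 [(148, 12, -56, -60), (199, 12, -38, -57), (228, 11, -29, -56), (257, -9, -25, -29), (409, 12, 29, -56), (438, 12, 38, -58), (490, 11, 56, -59)]
370 [(137, 12, -57, -66), (176, 10, -45, -62), (215, 11, -32, -61), (254, -7, -25, -38), (420, 11, 31, -61), (459, 7, 47, -57), (499, 11, 57, -65)]
380 [(127, 
[... 243 characters left out ...]
77), (471, 6, 47, -68), (515, 12, 58, -76)]
400 [(110, 12, -60, -81), (157, 8, -48, -74), (203, 16, -30, -81), (249, 17, -18, -80), (435, 16, 30, -81), (481, 7, 49, -74), (527, 12, 60, -81)]
410 [(104, 13, -59, -86), (154, -8, -57, -64), (202, -5, -39, -64), (250, 17, -17, -84), (433, 18, 28, -86), (481, -3, 53, -68), (531, 11, 60, -85)]
420 [(99, 11, -60, -89), (146, 6, -49, -82), (209, 16, -27, -88), (256, 16, -15, -87), (430, 16, 27, -88), (493, 6, 50, -81)]
430 [(89, 13, -60, -95), (160, -7, -52, -73), (252, 17, -15, -91), (319, 10, 0, -84), (386, 16, 16, -90), (478, -8, 52, -72), (545, 12, 60, -94)]
tip Z max (tool) [-42.29285445 -17.87497951 -13.27537256]
roller above 57.12666708939182
```

View pics/w3.png

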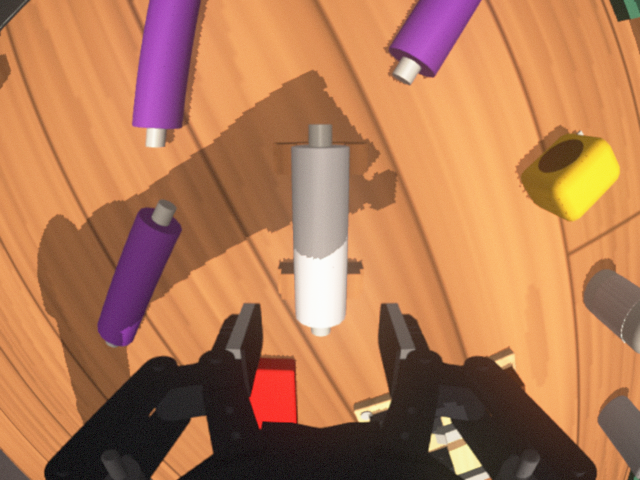

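Call:
play_rows --pt "0.25 0 0 2 0.2" --pt "0.25 0 0 5 0.2" --pt "0.25 0 0 8 0.2" --pt "0.25 0 0 10 0.2" --pt "0.25 0 0 11 0.2" --pt "0.25 0 0 12 0.2" --pt "0.25 0 0 12.5 0.2" --pt "0.25 0 0 12.5 0.2"

```text
clock: 6.05
eef_pos: [486.3, 312.2, 17.6]
tool_rot: [-3.141, 0.0, 1.124]
force: [0.3, -0.4, 0.2]
width: 64.2
gripper_force: 0.0
```

Run:
```python
from h import *
im,d,W=wrist(); s,p,a=st(); print(p,a,s["width"])
q=W-p; v=np.array([np.cos(a),np.sin(a)]); y=np.array([np.sin(a),-np.cos(a)])
X=q[...,:2]@v; Y=q[...,:2]@y; Z=-q[...,2]
k=(abs(X)<14)&(abs(Y)>20)&(abs(Y)<55)&(Z<60)&(W[...,2]>10); h,e=np.histogram(W[k][:,2],bins=np.arange(10,100,5)); print(list(zip(e,h)))
```

```text
[486.61217581 312.34612677  18.14470215] 1.1242089405635065 63.81129008347651
[(np.int64(10), np.int64(0)), (np.int64(15), np.int64(0)), (np.int64(20), np.int64(0)), (np.int64(25), np.int64(1)), (np.int64(30), np.int64(199)), (np.int64(35), np.int64(505)), (np.int64(40), np.int64(633)), (np.int64(45), np.int64(680)), (np.int64(50), np.int64(739)), (np.int64(55), np.int64(800)), (np.int64(60), np.int64(798)), (np.int64(65), np.int64(1007)), (np.int64(70), np.int64(586)), (np.int64(75), np.int64(1374)), (np.int64(80), np.int64(3024)), (np.int64(85), np.int64(2472)), (np.int64(90), np.int64(778))]
```

Call:
play_rows --pt "0.25 0 0 0.5 0" --pt "0.25 0 0 1.1 0" --pt "0.25 0 0 1.1 0" --pt "0.4 0 0 1.1 0" --pt "0.5 0 0 1.1 0" --pt "0.6 0 0 1.1 0" --pt "0.65 0 0 1.1 0" --pt "0.7 0 0 1.1 0" --pt "0.8 0 0 1.1 0" --pt "0.8 0 0 1.1 0"

```text
clock: 7.1
eef_pos: [486.6, 312.3, 7.3]
tool_rot: [3.141, -0.0, 1.124]
force: [-2.4, -0.3, 6.1]
width: 38.5
gripper_force: 60.0
```

Call:
play_rows --pt "0.8 0 0 -0.5 0" --pt "0.8 0 0 -1.5 0" --pt "0.8 0 0 -3 0" --pt "0.8 0 0 -6 0" --pt "0.8 0 0 -10 0" --pt "0.8 0 0 -14 0" --pt "0.8 0 0 -17 0" --pt "0.8 0 0 -17 0"

```text
clock: 7.9
eef_pos: [489.2, 313.4, 182.2]
tool_rot: [3.137, -0.008, 1.124]
force: [1.6, -0.5, -3.8]
width: 38.5
gripper_force: 61.1
```

```bash
cat > fix.py <<'E'
from h import *
from scipy.optimize import minimize
def report(W,label,c=(515,22),zlo=7,zhi=17,R=200):
    # plate top (z~12) rectangle
    m=(W[...,2]>zlo)&(W[...,2]<zhi)&(np.hypot(W[...,0]-c[0],W[...,1]-c[1])<R)
    m=cv2.morphologyEx(m.astype(np.uint8),cv2.MORPH_OPEN,np.ones((3,3)))
    n,l,s,_=cv2.connectedComponentsWithStats(m); k=1+np.argmax(s[1:,4])
    print(label,"plate",cv2.minAreaRect(W[l==k][:,:2].astype(np.float32)),s[k,4])
if __name__=="__main__":
    for n in("top","scene"): report(np.load("W_%s.npy"%n),n)
    im,d=ctrl.get_image("top"); np.save("W_top2",cloud("top",d)); cv2.imwrite("pics/t2.png",cv2.resize(cv2.cvtColor(im[190:310,160:390],cv2.COLOR_RGB2BGR),None,fx=3,fy=3))
    s,p,a=st(); print(p,a,s["width"],s["gripper_force"],s["force"])
    W=np.load("W_scene.npy")
    m=(W[...,2]>60)&(W[...,2]<72)&(np.hypot(W[...,0]-520,W[...,1]-25)<120); print("prong/jaw top",np.round(np.nanmean(W[m],0)),m.sum())
    W=np.load("W_top.npy")
    m=(W[...,2]>58)&(W[...,2]<76)&(np.hypot(W[...,0]-520,W[...,1]-25)<120); print("prong/jaw top",np.round(np.nanmean(W[m],0)),m.sum())
E
python3 fix.py
```

```text
top plate ((509.6111145019531, -42.29082107543945), (65.8483657836914, 177.6381378173828), 84.32861328125) 1159
scene plate ((528.8766479492188, 96.05416870117188), (79.62804412841797, 191.51443481445312), 68.73298645019531) 805
[487.47661033 312.94499255 179.64977829] 1.1243314448013755 38.39995686242256 61.08493208885193 [ 0.17640511 -0.47657295 -4.02016934]
prong/jaw top [541.  49.  65.] 559
prong/jaw top [539.  43.  66.] 548
```

Run:
```python
from h import *
for n in("top","scene"):
    W=np.load("W_%s.npy"%n); m=((W[...,2]>6)&(W[...,2]<75)&(np.hypot(W[...,0]-515,W[...,1]-20)<150)).astype(np.uint8)
    m=cv2.morphologyEx(m,cv2.MORPH_OPEN,np.ones((3,3))); k,l,s,_=cv2.connectedComponentsWithStats(m); i=1+np.argmax(s[1:,4])
    r=cv2.minAreaRect(W[l==i][:,:2].astype(np.float32)); print(n,r,np.round(cv2.boxPoints(r)).tolist(),s[i,4])
    im=np.load("d_%s.npz"%n)["im"]
```

```text
top ((514.6270751953125, 20.42840576171875), (190.1443328857422, 179.79190063476562), 85.54515075683594) [[418.0, -67.0], [597.0, -81.0], [612.0, 108.0], [432.0, 122.0]] 5017
scene ((515.9619140625, 21.256332397460938), (194.30474853515625, 179.63677978515625), 85.60369110107422) [[419.0, -69.0], [598.0, -82.0], [613.0, 111.0], [434.0, 125.0]] 4530
```

View pics/t2.png

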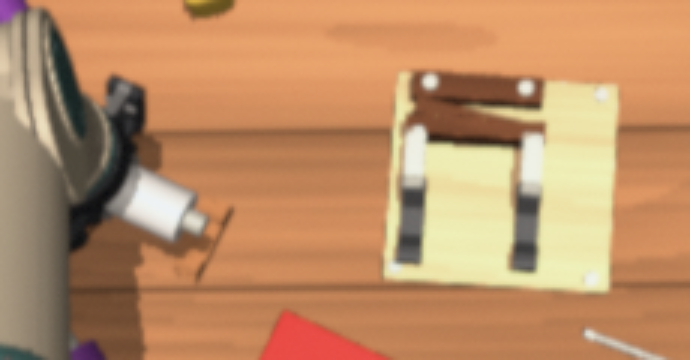

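Run:
```python
from h import *
plan(476.2,48.9,140,1.493)
```

```text
rows: dx -24.30 dy 10.38 dz 3.96 cm spin -21.1 deg | now [487.5 312.9 179.6] 1.124 w 38.4 t 7.95 F [ 0.2 -0.5 -4. ]
```

Call:
play_rows --pt "0.8 -2.4 1 0 -3" --pt "0.8 -6 2.5 0 -6" --pt "0.8 -10 4.3 0 -9" --pt "0.8 -14 6 0 -12" --pt "0.8 -18 7.7 0 -15" --pt "0.8 -21 9 0.5 -18" --pt "0.8 -23 9.8 1.5 -20" --pt "0.8 -24.3 10.4 2.5 -21" --pt "0.8 -24.3 10.4 3.5 -21" --pt "0.8 -24.3 10.4 4 -21"

```text
clock: 8.95
eef_pos: [474.0, 48.5, 135.4]
tool_rot: [-3.139, 0.0, 1.49]
force: [-0.8, 0.1, -2.4]
width: 38.5
gripper_force: 60.9
```

Run:
```python
from h import *
im,d,W=wrist(); cv2.imwrite("pics/w4.png",cv2.cvtColor(im,cv2.COLOR_RGB2BGR)); np.savez("w4",im=im,W=W)
plan(476.2,48.9,35,1.493)
m=(abs(W[...,2]-12)<3)&(np.hypot(W[...,0]-515,W[...,1]-20)<150); print(np.nanpercentile(W[m],[1,99],axis=0))
m=(W[...,2]>30)&(W[...,2]<75)&(np.hypot(W[...,0]-515,W[...,1]-20)<150)
ex=np.array([.997,-.0775]); ey=np.array([.0775,.997]); q=W[...,:2]-[476.2,48.9]; X=q@ex; Y=q@ey
# prong top right/left extents
for lo,hi in((40,80),(-80,-30)):
    k=(W[...,2]>61)&(W[...,2]<72)&(X>0)&(X<100)&(Y>lo-3)&(Y<hi); print("prong/jaw",k.sum(),np.percentile(X[k],[2,98]) if k.any() else 0,np.percentile(Y[k],[3,97]) if k.any() else 0)
    k=(W[...,2]>40)&(W[...,2]<53)&(X>-50)&(X<-14)&(Y>lo-10)&(Y<hi); print("V",k.sum(),np.percentile(X[k],[2,98]) if k.any() else 0,np.percentile(Y[k],[3,97]) if k.any() else 0)
# roller in tool frame
k=(abs(X)<30)&(abs(Y)<100)&(W[...,2]>150)&(W[...,2]<195); print("roller",k.sum(), np.nanpercentile(W[k][:,2],[50,98]) if k.any() else 0, np.percentile(Y[k],[1,99]))
```

```text
rows: dx -0.00 dy 0.23 dz 10.01 cm spin -0.1 deg | now [473.9  49.1 135.1] 1.491 w 38.3 t 9.00 F [ 0.7 -0.5 -4.4]
[[433.9662951  -77.26202326  10.67583026]
 [604.70599299 117.48216955  14.54773047]]
prong/jaw 2324 [29.61273387 82.03299841] [38.38854548 54.97823527]
V 223 [-35.37823261 -20.27415304] [50.13350182 56.04317339]
prong/jaw 1346 [46.69354004 82.75232085] [-57.91388392 -31.52293645]
V 0 0 0
roller 33628 [181.39525117 189.93857267] [-26.24928298  77.92104379]
```

View pics/w4.png

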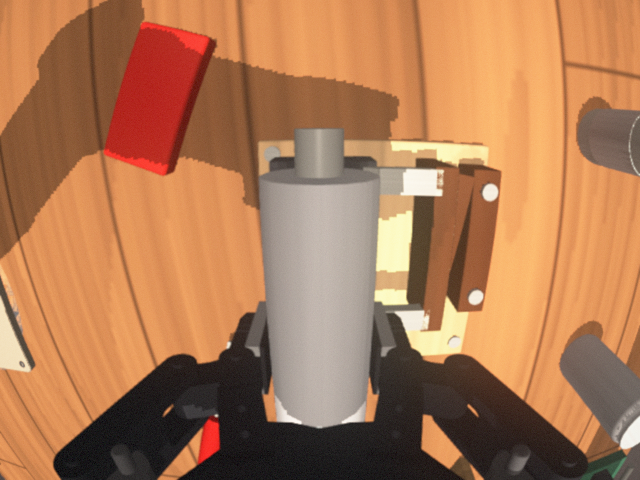

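Run:
```python
from h import *
W=np.load("w4.npz")["W"]
ex=np.array([.997,-.0775]); ey=np.array([.0775,.997]); q=W[...,:2]-[476.2,48.9]; X=q@ex; Y=q@ey
for y in range(-20,80,10):
    k=(abs(X)<30)&(abs(Y-y)<3)&(W[...,2]>140)&(W[...,2]<215)
    z=W[k][:,2]; zt=np.percentile(z,99); t=k.copy(); print(y,round(zt,1),"ridge X",np.round(np.median(X[k][z>zt-3]),1), np.round(np.percentile(X[k],[1,99]),1))
```

```text
-20 185.1 ridge X -2.4 [-20.6  16.2]
-10 185.1 ridge X -2.3 [-23.2  18.5]
0 185.9 ridge X -2.3 [-23.2  18.7]
10 203.3 ridge X 16.3 [-29.5  29. ]
20 185.1 ridge X -2.2 [-20.6  15.9]
30 185.2 ridge X -2.5 [-20.5  16.2]
40 185.2 ridge X -2.4 [-20.7  16.1]
50 185.2 ridge X -2.4 [-20.7  15.9]
60 185.2 ridge X -2.6 [-20.7  15.9]
70 173.7 ridge X -2.6 [-10.2   5.3]
```

Call:
play_rows --pt "0.8 0 0.25 2 0" --pt "0.8 0 0.25 4 0" --pt "0.8 0 0.25 6 0" --pt "0.8 0 0.25 8 0" --pt "0.8 0 0.25 9 0" --pt "0.8 0 0.25 10 0" --pt "0.8 0 0.25 10.5 0" --pt "0.8 0 0.25 10.9 0" --pt "0.8 0 0.25 10.9 0"

```text
clock: 9.9
eef_pos: [477.8, 48.1, 27.8]
tool_rot: [3.142, -0.0, 1.491]
force: [-0.4, -0.2, -3.3]
width: 38.5
gripper_force: 60.9
```

Call:
play_rows --pt "0.8 0 0 0.2 0" --pt "0.8 0 0 0.4 0" --pt "0.8 0 0 0.5 0" --pt "0.8 0 0 0.5 0"

```text
clock: 10.3
eef_pos: [477.7, 48.0, 22.9]
tool_rot: [-3.141, -0.0, 1.491]
force: [1.0, 0.3, -3.6]
width: 38.7
gripper_force: 60.9
```

Call:
play_rows --pt "0.8 0 -0.1 0.1 0" --pt "0.8 0 -0.1 0.2 0" --pt "0.8 0 -0.1 0.3 0" --pt "0.8 0 -0.1 0.3 0"

```text
clock: 10.7
eef_pos: [475.9, 48.1, 19.7]
tool_rot: [-3.14, -0.0, 1.491]
force: [-1.9, 0.5, -1.5]
width: 38.1
gripper_force: 61.2
```

Force starting to drop: nearly seated.

Call:
play_rows --pt "0.8 0 0 0.1 0" --pt "0.8 0 0 0.2 0" --pt "0.8 0 0 0.2 0"

```text
clock: 11.0
eef_pos: [475.7, 48.2, 19.1]
tool_rot: [-3.14, -0.001, 1.491]
force: [-4.7, 1.6, 15.6]
width: 39.0
gripper_force: 63.1
```

Call:
play_rows --pt "0.8 0 0 -0.1 0" --pt "0.52 0 0 -0.1 0" --pt "0.46 0 0 -0.1 0" --pt "0.4 0 0 -0.1 0" --pt "0.35 0 0 -0.1 0" --pt "0.3 0 0 -0.1 0" --pt "0.3 0 0 -0.1 0" --pt "0.3 0 0 -0.1 0"

```text
clock: 11.8
eef_pos: [476.8, 48.1, 18.9]
tool_rot: [3.141, 0.0, 1.491]
force: [0.9, -0.4, 1.0]
width: 60.0
gripper_force: 0.0
```

Call:
play_rows --pt "0.3 0 0 -1 0" --pt "0.3 0 0 -3 0" --pt "0.3 0 0 -6 0" --pt "0.3 0 0 -10 0" --pt "0.3 0 0 -14 0" --pt "0.3 0 0 -18 0" --pt "0.3 0 0 -20 0" --pt "0.3 0 0 -20 0"

```text
clock: 12.6
eef_pos: [478.6, 48.2, 222.4]
tool_rot: [3.135, -0.002, 1.491]
force: [0.1, -0.7, -0.7]
width: 60.0
gripper_force: 0.0
```

Run:
```python
from h import *
im,d,W=wrist(); np.savez("w5",im=im,W=W); save("w5",im)
plan(476.2,48.9,35,1.493)
ex=np.array([.997,-.0775]); ey=np.array([.0775,.997]); q=W[...,:2]-[476.2,48.9]; X=q@ex; Y=q@ey
for y in range(-90,90,10):
    k=(abs(X)<21)&(abs(Y-y)<3)&(W[...,2]>40)&(W[...,2]<80)
    if k.sum()<20: continue
    z=W[k][:,2]; print(y,round(np.percentile(z,97),1),np.round(np.percentile(X[k],[3,50,97]),1))
k=(abs(X)<9)&(W[...,2]>50)&(W[...,2]<80)&(abs(Y)<100); print(np.nanpercentile(Y[k],[.5,99.5]))
```

```text
rows: dx 0.05 dy -0.12 dz 18.55 cm spin -0.1 deg | now [477.4  48.3 220.5] 1.491 w 59.2 t 12.65 F [-0.8  0.7 -1. ]
-80 57.3 [-8.6 -0.9  6.8]
-70 57.6 [-5.   0.1  5.2]
-60 69.2 [-19.3  -0.7  17.9]
-50 68.7 [-19.   -0.6  20.1]
-40 68.8 [-18.8   0.3  19.9]
-30 69.1 [-18.6  -0.5  17.4]
-20 68.8 [-19.3  -0.4  17.4]
-10 68.9 [-18.9  -0.4  17.3]
0 68.9 [-18.7  -1.1  17.2]
10 69.3 [-19.5  -1.1  17.1]
20 68.9 [-19.2  -1.   17. ]
30 68.7 [-19.   -1.   16.9]
40 68.7 [-18.8  -0.   20.1]
50 69.0 [-19.5  -0.8  20. ]
60 69.0 [-19.5  -0.8  17.7]
70 57.4 [-7.6 -0.8  6.8]
80 56.8 [-8.   0.1  6.9]
[-79.95034814  78.16244201]
```

Run:
```python
from h import *
plan(592,-385,220,1.33)
for n in("top","scene"):
    W=np.load("W_%s.npy"%n)
    r=None
    for t in ctrl.trace(n,"wedge_grip")[:1] if n=="top" else []: print(t["confidence"],t["bbox"])
```

```text
rows: dx -42.28 dy 14.88 dz 0.05 cm spin 9.2 deg | now [477.4  48.3 220.5] 1.491 w 59.2 t 12.65 F [-0.8  0.7 -1. ]
0.66 [434.9, 201.0, 496.0, 222.1]
```

Call:
play_rows --pt "0.3 -4 1.4 0 1" --pt "0.3 -8.5 3 0 2" --pt "0.3 -13 4.6 0 3" --pt "0.3 -17.5 6.2 0 4" --pt "0.3 -22 7.7 0 5" --pt "0.3 -26.5 9.3 0 6" --pt "0.3 -31 10.9 0 7" --pt "0.3 -35.5 12.5 0 8" --pt "0.3 -39 13.8 0 9" --pt "0.3 -42.3 14.9 0 9"

```text
clock: 13.7
eef_pos: [590.5, -387.1, 216.2]
tool_rot: [-3.138, -0.001, 1.332]
force: [0.7, -0.4, -0.8]
width: 59.8
gripper_force: 0.0
```

Call:
play_rows --pt "0.3 0 0 0 0" --pt "0.3 0 0 0 0"

```text
clock: 13.9
eef_pos: [590.0, -385.7, 216.4]
tool_rot: [-3.138, -0.001, 1.332]
force: [0.2, 0.6, 0.4]
width: 59.8
gripper_force: 0.0
```

```bash
cat > wf.py <<'E'
from h import *
from scipy.optimize import least_squares
POLY=np.array([[-14.5,-22.5],[14.5,-22.5],[14.5,122.5],[2.5,122.5],[-14.5,22.5]],np.float32)
def fit(q,g):  # q top-surface xy points, g=(x,y,angle of wedge y): minimise 3mm-grid IoU loss
    from scipy.optimize import minimize
    gx,gy=np.meshgrid(np.arange(-100,100,1.),np.arange(-110,110,1.)); c=q.mean(0)
    M=np.zeros(gx.shape,np.uint8); ij=np.round(q-c+[100,110]).astype(int); ok=(ij>=0).all(1)&(ij[:,0]<200)&(ij[:,1]<220); M[ij[ok,1],ij[ok,0]]=1
    M=cv2.morphologyEx(M,cv2.MORPH_CLOSE,np.ones((7,7)))
    def loss(p):
        a=p[2]; R=np.array([[np.sin(a),np.cos(a)],[-np.cos(a),np.sin(a)]])
        pts=POLY@R.T+[p[0],p[1]]-c+[100,110]
        P=np.zeros(M.shape,np.uint8); cv2.fillPoly(P,[np.round(pts*16).astype(np.int32)],1,shift=4)
        return 1-(P&M).sum()/(P|M).sum()
    best=None
    for da in(-.05,0,.05):
        r=minimize(loss,[g[0],g[1],g[2]+da],method="Nelder-Mead",options=dict(initial_simplex=np.array([g[0],g[1],g[2]+da])+np.array([[0,0,0],[6,0,0],[0,6,0],[0,0,.08]]),xatol=.01,fatol=1e-5))
        if best is None or r.fun<best.fun: best=r
    return best.x,best.fun
E
python3 - <<'E'
from wf import *
im,d,W=wrist(); np.savez("w6",im=im,W=W); save("w6",im)
plan(592,-385,220,1.33)
for r in ctrl.trace("wrist","wedge_grip")[:3]:
    m=r["pixels"]; q=W[m]; print(r["confidence"],r["bbox"],np.nanmedian(q,0))
    z=np.nanpercentile(q[:,2],60); q=q[abs(q[:,2]-z)<4][:,:2]; rr=cv2.minAreaRect(q.astype(np.float32)); print(z,len(q),rr)
    if abs(q.mean(0)[0]-605)<40:
        c=q.mean(0); a=1.3; g=c-40*np.array([np.cos(a),np.sin(a)]); print(fit(q,(*g,a)))
        print("flipped", fit(q,(*(c+40*np.array([np.cos(a),np.sin(a)])),a+np.pi)))
E
```

```text
rows: dx -0.04 dy 0.15 dz -0.32 cm spin 0.2 deg | now [ 590.6 -384.2  216.8] 1.333 w 59.4 t 13.95 F [-0.2  1.  -0.1]
0.7 [303.0, 70.2, 339.9, 237.5] [ 603.77720938 -347.0821622    40.27995912]
40.48439715862702 4171 ((603.5642700195312, -335.41986083984375), (144.91525268554688, 29.03659439086914), 76.02787780761719)
(array([ 591.45987883, -384.08944252,    1.32684468]), np.float64(0.03257707969749857))
flipped (array([ 616.92456414, -294.97535951,    4.48340878]), np.float64(0.345616570327553))
0.21 [40.8, 0.0, 68.8, 146.0] [ 339.87918787 -182.82009044   20.33818416]
22.556411291240426 1216 ((333.76776123046875, -188.0782012939453), (99.29777526855469, 23.614215850830078), 69.36878204345703)
```

View pics/w6.png

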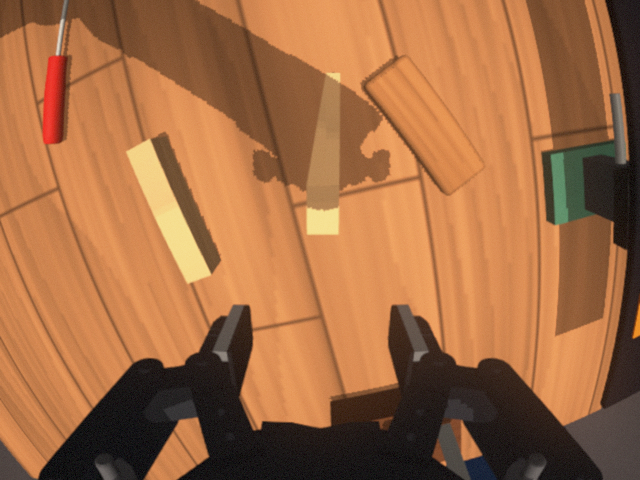

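Call:
play_rows --pt "0.3 0 0.1 4 0.3" --pt "0.3 0 0.1 8 0.3" --pt "0.3 0 0.1 12 0.3" --pt "0.3 0 0.1 15 0.3" --pt "0.3 0 0.1 18 0.3" --pt "0.3 0 0.1 20 0.3" --pt "0.3 0 0.1 21 0.3" --pt "0.3 0 0.1 21.6 0.3" --pt "0.3 0 0.1 21.6 0.3"

```text
clock: 14.9
eef_pos: [592.6, -385.0, 2.9]
tool_rot: [-3.141, -0.0, 1.329]
force: [-0.4, -0.6, -0.4]
width: 59.6
gripper_force: 0.0
```

Call:
play_rows --pt "0.45 0 0 0 0" --pt "0.55 0 0 0 0" --pt "0.6 0 0 0 0" --pt "0.65 0 0 0 0" --pt "0.7 0 0 0 0" --pt "0.8 0 0 0 0" --pt "0.85 0 0 0 0" --pt "0.85 0 0 0 0"

```text
clock: 15.7
eef_pos: [592.8, -386.2, 3.7]
tool_rot: [3.141, 0.0, 1.328]
force: [-0.4, 0.3, 5.4]
width: 28.2
gripper_force: 59.8
```

Run:
```python
from h import *
ex=np.array([.997,-.0775]); ey=np.array([.0775,.997])
for f in("w5","w4"):
    W=np.load(f+".npz")["W"]; q=W[...,:2]-[475.2,47.5]; X=q@ex; Y=q@ey
    k=(abs(W[...,2]-47)<4)&(X>96)&(X<132)&(abs(Y)<70)
    print(f,k.sum(),"X",np.percentile(X[k],[1,5,95,99]),"Y",np.percentile(Y[k],[1,5,95,99]),"z",np.median(W[k][:,2]))
    for y in(-45,-30,-15,0,15,30,45):
        j=k&(abs(Y-y)<4)
        if j.sum()>10: print(y,np.percentile(X[j],[2,98]))
s,p,a=st(); print(p,a)
t=np.array([475.2,47.5])+87.5*ex-198.6*ey; print(t)
plan(*t,85,1.493)
```

```text
w5 2582 X [ 96.75608647 102.71055524 123.37506196 124.46125958] Y [-53.47267109 -48.15092205  49.76088864  53.55661376] z 46.58601582231678
-45 [103.13944183 124.21067197]
-30 [102.89286494 123.66636069]
-15 [102.85401831 124.06277504]
0 [103.11061158 124.24793787]
15 [ 97.29697804 124.42592102]
30 [ 96.84678653 124.1997136 ]
45 [ 96.61975967 123.9478829 ]
w4 4050 X [ 96.64442605 102.56683295 123.3317092  124.4189506 ] Y [-53.52975554 -47.8309836   50.33588771  53.99543626] z 46.590246173554554
-45 [102.80294306 124.3228184 ]
-30 [102.72912105 123.95766319]
-15 [103.31751545 123.9853467 ]
0 [103.22592179 123.92113181]
15 [ 96.9684019  124.25465155]
30 [ 96.36817392 124.25480572]
45 [ 96.5991788  123.99363413]
[ 592.78826428 -386.17862338    3.66606114] 1.32832490739776
[ 547.046   -157.28545]
rows: dx 21.12 dy -9.94 dz -8.13 cm spin -9.4 deg | now [ 592.8 -386.2    3.7] 1.328 w 28.2 t 15.70 F [-0.4  0.3  5.4]
```

Call:
play_rows --pt "0.85 0 0 -1 0" --pt "0.85 0 0 -4 0" --pt "0.85 0 0 -7 0" --pt "0.85 3 -1.4 -8.1 -1.5" --pt "0.85 7 -3.3 -8.1 -3.5" --pt "0.85 11 -5.2 -8.1 -5.5" --pt "0.85 15 -7.1 -8.1 -7.5" --pt "0.85 18.5 -8.7 -8.1 -9" --pt "0.85 21.1 -9.9 -8.1 -9.4" --pt "0.85 21.1 -9.9 -8.1 -9.4"

```text
clock: 16.7
eef_pos: [546.0, -150.5, 83.6]
tool_rot: [-3.138, -0.005, 1.499]
force: [0.8, -0.9, -1.8]
width: 27.9
gripper_force: 59.3
```

```bash
cat > wm.py <<'E'
from h import *
ex=np.array([.997,-.0775]); ey=np.array([.0775,.997])
def wm(zlo,zhi,Y0,Y1):
    im,d,W=wrist(); s,p,a=st(); q=W[...,:2]-[475.2,47.5]; X=q@ex; Y=q@ey
    print("eef f",np.round([(p[:2]-[475.2,47.5])@ex,(p[:2]-[475.2,47.5])@ey,p[2]],1),"yaw",round(a-1.4932,3))
    m=(W[...,2]>zlo)&(W[...,2]<zhi)&(X>55)&(X<120)&(Y>Y0)&(Y<Y1)
    print("ztop",np.percentile(W[m][:,2],[10,50,90]),"Ymax",np.percentile(Y[m],[99,99.7]))
    for y in range(int(Y0)+10,int(Y1),15):
        k=m&(abs(Y-y)<4)
        if k.sum()>15: print(y,"X",np.round(np.percentile(X[k],[2,98]),1),"z",np.round(np.median(W[k][:,2]),1))
    return im,W
E
python3 - <<'E'
from wm import *
im,W=wm(105,140,-190,-40); save("w7",im)
t=np.array([475.2,47.5])+87.5*ex-198.6*ey; plan(*t,85,1.493)
E
```

```text
eef f [  87.  -195.5   83.9] yaw 0.003
ztop [119.48693053 120.45969803 121.82197144] Ymax [-73.38000134 -71.85999897]
-180 X [ 59.8 111.6] z 121.1
-165 X [71.9 99.1] z 120.3
-150 X [74.1 99.2] z 120.3
-135 X [76.4 99.1] z 120.3
-120 X [78.7 98.8] z 120.4
-105 X [81.1 98.7] z 120.5
-90 X [83.1 98.5] z 120.5
-75 X [85.7 98.4] z 120.6
rows: dx -0.31 dy 0.05 dz -0.11 cm spin 0.2 deg | now [ 546.8 -154.1   83.9] 1.497 w 28.1 t 16.75 F [ 0.6 -0.6 -0.5]
```

Call:
play_rows --pt "0.85 0 0.2 1.5 0.5" --pt "0.85 0 0.2 3 0.5" --pt "0.85 0 0.2 4.5 0.5" --pt "0.85 0 0.2 5.5 0.5" --pt "0.85 0 0.2 6.2 0.5" --pt "0.85 0 0.2 6.5 0.5" --pt "0.85 0 0.2 6.5 0.5"

```text
clock: 17.45
eef_pos: [548.7, -157.5, 18.4]
tool_rot: [-3.141, -0.0, 1.483]
force: [0.1, -0.3, -0.1]
width: 28.3
gripper_force: 59.4
```

Run:
```python
from wm import *
im,W=wm(48,75,-190,-58); save("w8",im)
```

```text
eef f [  89.5 -198.6   18.9] yaw -0.01
ztop [54.14531588 55.03788678 56.14299253] Ymax [-79.77144195 -78.5048532 ]
-180 X [ 75.  102.8] z 55.3
-165 X [ 76.6 103. ] z 54.9
-150 X [ 78.9 103.1] z 54.9
-135 X [ 81.5 103. ] z 54.9
-120 X [ 84.1 103.3] z 54.9
-105 X [ 86.7 103.3] z 54.9
-90 X [ 89.2 103.4] z 54.9
-75 X [ 91.1 103.6] z 54.8
```

View pics/w8.png

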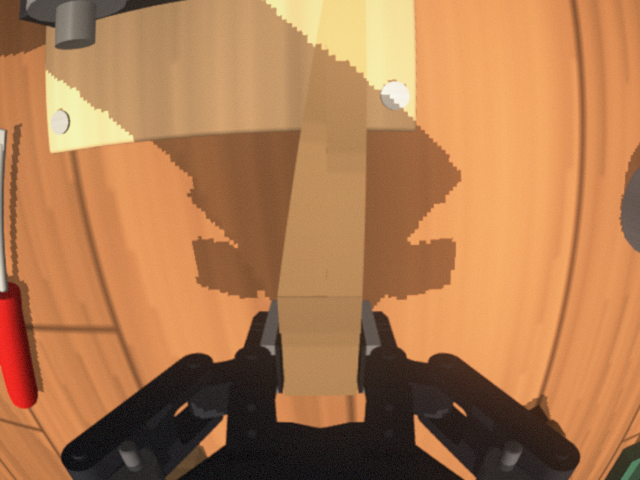

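Call:
play_rows --pt "0.85 0 -0.18 0 -0.3" --pt "0.85 0 -0.18 0.1 -0.3" --pt "0.85 0.7 -0.18 0.1 -0.3" --pt "0.85 1.5 -0.18 0.1 -0.3" --pt "0.85 2.3 -0.18 0.1 -0.3" --pt "0.85 3 -0.18 0.1 -0.3" --pt "0.85 3.5 -0.18 0.1 -0.3" --pt "0.85 4 -0.18 0.1 -0.3" --pt "0.85 4 -0.18 0.1 -0.3"

```text
clock: 18.4
eef_pos: [550.7, -116.1, 17.8]
tool_rot: [-3.141, -0.001, 1.49]
force: [-0.1, -0.3, -1.4]
width: 28.3
gripper_force: 59.4
```

Run:
```python
from wm import *
im,W=wm(51,62,-140,-15)
```

```text
eef f [  88.  -158.1   17.9] yaw -0.004
ztop [53.50442865 54.37494114 55.22996158] Ymax [-37.736126   -36.73320291]
-130 X [ 74.2 101.3] z 54.4
-115 X [ 76.5 101.5] z 54.4
-100 X [ 79.  101.6] z 54.3
-85 X [ 81.4 101.4] z 54.4
-70 X [ 83.8 101.5] z 54.4
-55 X [ 59.  101.3] z 54.5
-40 X [ 84.9 118.3] z 54.1
```

Call:
play_rows --pt "0.85 0.5 0 0 0" --pt "0.85 1 0 0 0" --pt "0.85 1.4 0 0 0" --pt "0.85 1.7 0 0 0" --pt "0.85 1.7 0 0.1 0" --pt "0.85 1.7 0 0.1 0"

```text
clock: 19.05
eef_pos: [552.1, -99.9, 16.8]
tool_rot: [3.142, -0.001, 1.489]
force: [1.5, 0.1, -1.1]
width: 27.9
gripper_force: 59.3
```

Release gently, rise, and look.

Call:
play_rows --pt "0.6 0 0 0.05 0" --pt "0.58 0 0 0.05 0" --pt "0.54 0 0 0.05 0" --pt "0.5 0 0 0.05 0" --pt "0.45 0 0 0.05 0" --pt "0.4 0 0 0.05 0" --pt "0.4 0 0 0 0" --pt "0.4 0 0 0 0"

```text
clock: 19.85
eef_pos: [552.0, -100.3, 17.0]
tool_rot: [3.142, -0.0, 1.489]
force: [0.2, -0.1, -0.2]
width: 51.1
gripper_force: 0.0
```

Call:
play_rows --pt "0.4 0 0 -1 0" --pt "0.4 0 0 -3 0" --pt "0.4 0 0 -6 0" --pt "0.4 -3 0 -9 0" --pt "0.4 -7 0 -11 0" --pt "0.4 -7 0 -11 0" --pt "0.4 -7 0 -11 0"

```text
clock: 20.55
eef_pos: [546.3, -171.3, 128.2]
tool_rot: [3.14, 0.0, 1.486]
force: [-0.4, -0.6, -0.7]
width: 51.4
gripper_force: 0.0
```

Run:
```python
from wm import *
im,W=wm(50,60,-190,-5)
np.savez("w9",im=im,W=W); save("w9",im)
```

```text
eef f [  87.5 -210.9  127.2] yaw -0.005
ztop [51.29899572 52.26626566 53.24137675] Ymax [-55.86482988 -54.78598453]
-165 X [74.1 89.6] z 52.2
-150 X [ 74.  101.4] z 52.4
-135 X [ 74.  101.6] z 52.5
-120 X [ 74.1 101.9] z 52.3
-105 X [ 76.  101.5] z 52.1
-90 X [ 78.  102.2] z 52.0
-75 X [ 81.  101.7] z 52.1
-60 X [ 59.2 101.4] z 52.4
```

View pics/w9.png

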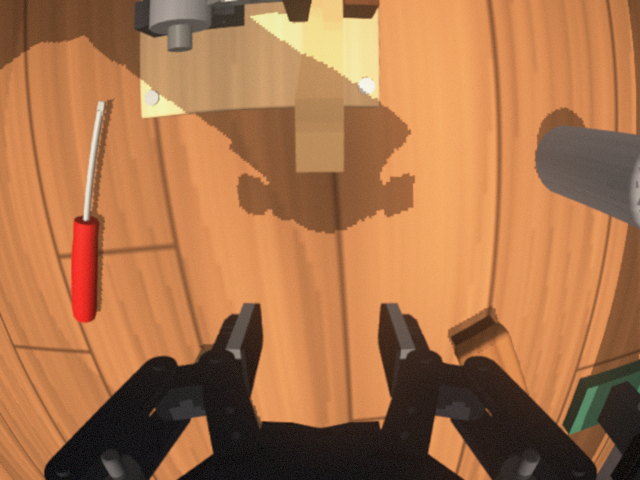

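Call:
play_rows --pt "0.6 0 0 2 0.2" --pt "0.8 0 0 5 0.2" --pt "1 0 0 8 0.2" --pt "1 0 0 10 0.2" --pt "1 0 0 11 0.2" --pt "1 0 0 11.4 0.2" --pt "1 0 0 11.4 0.2"

```text
clock: 21.3
eef_pos: [546.3, -169.5, 12.7]
tool_rot: [-3.141, -0.0, 1.486]
force: [-0.0, -1.0, -0.1]
width: 0.0
gripper_force: 0.0
```

Call:
play_rows --pt "1 0.7 0 0 0" --pt "1 1.5 0 0 0" --pt "1 2.2 0 0 0" --pt "1 3 0 0 0" --pt "1 3.6 0 0 0" --pt "1 4.2 0 0 0" --pt "1 4.8 0 0 0" --pt "1 5.4 0 0 0" --pt "1 6 0 0 0" --pt "1 6 0 0 0"

```text
clock: 22.3
eef_pos: [551.6, -109.3, 12.9]
tool_rot: [3.142, -0.001, 1.487]
force: [0.4, -0.0, -0.2]
width: 0.2
gripper_force: 0.0
```

Call:
play_rows --pt "1 0.4 0 0 0" --pt "1 0.8 0 0 0" --pt "1 1.2 0 0 0" --pt "1 1.6 0 0 0" --pt "1 2 0 0 0" --pt "1 2.3 0 0 0" --pt "1 2.5 0 0 0" --pt "1 2.5 0 0 0"

```text
clock: 23.1
eef_pos: [553.5, -84.6, 12.8]
tool_rot: [-3.141, -0.001, 1.486]
force: [0.4, -0.6, 0.1]
width: 0.2
gripper_force: 0.3
```

Run:
```python
from wm import *
im,W=wm(50,57,-135,70)
```

```text
eef f [  88.1 -125.7   12.8] yaw -0.007
ztop [51.09298513 52.22038653 53.12739176] Ymax [-6.90812801 -6.03302821]
-125 X [86.6 89.4] z 56.7
-110 X [ 74.7 102.6] z 52.5
-95 X [ 74.7 102.6] z 52.5
-80 X [ 74.7 102.6] z 52.5
-65 X [ 75.7 102.6] z 52.1
-50 X [ 76.5 102.6] z 52.1
-35 X [ 76.4 117.7] z 51.9
-20 X [ 76.3 102.6] z 52.0
-5 X [ 76.2 102.6] z 51.8
```

Call:
play_rows --pt "1 0.2 0 0 0" --pt "1 0.4 0 0 0" --pt "1 0.6 0 0 0" --pt "1 0.7 0 0 0" --pt "1 0.8 0 0 0" --pt "1 0.8 0 0 0"

```text
clock: 23.75
eef_pos: [554.1, -77.2, 12.8]
tool_rot: [-3.141, -0.0, 1.486]
force: [0.0, -1.2, 0.0]
width: 0.1
gripper_force: 0.8
```

Call:
play_rows --pt "1 0.1 0 0 0" --pt "1 0.2 0 0 0" --pt "1 0.3 0 0 0" --pt "1 0.4 0 0 0" --pt "1 0.4 0 0 0"

```text
clock: 24.25
eef_pos: [554.4, -75.8, 13.0]
tool_rot: [3.141, 0.003, 1.484]
force: [-1.2, -7.7, -0.8]
width: 0.3
gripper_force: 3.4
```

Call:
play_rows --pt "1 0.1 0 0 0" --pt "1 0.2 0 0 0" --pt "1 0.25 0 0 0" --pt "1 0.25 0 0 0"

```text
clock: 24.65
eef_pos: [554.5, -75.4, 13.1]
tool_rot: [3.14, 0.005, 1.483]
force: [-2.0, -10.0, -0.1]
width: -0.3
gripper_force: 5.2
```

Call:
play_rows --pt "1 0.2 0 0 0" --pt "1 0.4 0 0 0" --pt "1 0.5 0 0 0" --pt "1 0.6 0 0 0" --pt "1 0.6 0 0 0"

```text
clock: 25.15
eef_pos: [554.5, -74.3, 13.4]
tool_rot: [3.139, 0.011, 1.479]
force: [-3.3, -18.7, 1.0]
width: -0.3
gripper_force: 9.5
```

Call:
play_rows --pt "1 0.2 0 0 0" --pt "1 0.4 0 0 0" --pt "1 0.5 0 0 0" --pt "1 0.5 0 0 0"

```text
clock: 25.55
eef_pos: [554.6, -73.6, 13.6]
tool_rot: [3.138, 0.016, 1.476]
force: [-3.8, -26.0, 0.3]
width: 0.4
gripper_force: 13.3
```

Locked at 26 N; back off and inspect.

Call:
play_rows --pt "1 -0.5 0 0 0" --pt "1 -1.5 0 0 0" --pt "1 -3 0 0 0" --pt "1 -6 0 0 0" --pt "1 -8 0 -3 0" --pt "1 -10 0 -7 0" --pt "1 -10 0 -11 0" --pt "1 -9 0 -15 0" --pt "1 -9 0 -15 0"

```text
clock: 26.45
eef_pos: [551.7, -149.0, 167.8]
tool_rot: [3.132, -0.001, 1.488]
force: [1.4, -0.6, -1.2]
width: -0.2
gripper_force: 0.0
```

Run:
```python
from wm import *
im,W=wm(50,57,-135,70); save("w10",im)
q=W[...,:2]-[475.2,47.5]; X=q@ex; Y=q@ey
k=(W[...,2]>50)&(W[...,2]<57)&(X>70)&(X<103)&(Y<-60)&(Y>-150); print("butt Ymin",np.percentile(Y[k],[.3,1]))
for y in range(-80,90,20):
    k=(abs(X)<21)&(abs(Y-y)<3)&(W[...,2]>40)&(W[...,2]<80)
    if k.sum()>20: print(y,round(np.percentile(W[k][:,2],97),1),np.round(np.percentile(X[k],[3,97]),1))
k=(W[...,2]>62)&(W[...,2]<75)&(abs(Y)<60)&(X>14)&(X<100)&(abs(Y)>42); print("prong X",np.percentile(X[k],[2,98]))
```

```text
eef f [  89.8 -189.9  165.4] yaw -0.005
ztop [51.31321536 52.58675318 53.63964548] Ymax [-19.10324513 -18.39281144]
-95 X [ 74.8 103.2] z 52.9
-80 X [ 74.9 103.3] z 52.9
-65 X [ 75.  103.3] z 52.8
-50 X [ 75.6 103. ] z 52.3
-35 X [ 75.3 117.8] z 52.1
-20 X [ 75.4 103.1] z 51.9
butt Ymin [-104.43353557 -104.34194043]
-80 56.8 [-6.  8.]
-60 68.6 [-14.6  19.8]
-40 68.9 [-15.5  18.6]
-20 68.7 [-14.7  19.8]
prong X [15.5620659  74.45006832]
```

View pics/w10.png

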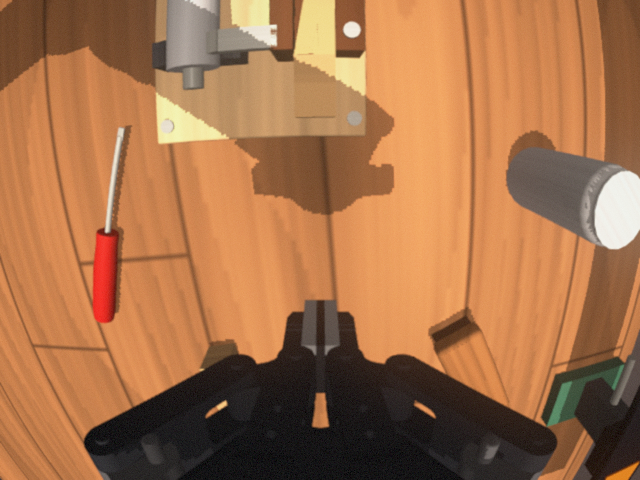

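```bash
python3 -c "
from cell import ctrl
print(ctrl.finish_job())"
```

```text
the job is handed in; nothing more can be done
None
```

The job is handed in at about 26 s: the roller is seated in the V-blocks, and the wedge was pushed with 26 N until it stopped, its tip about 90 mm past the mouth; the jaw's grip on the roller was not measured directly, and my first try at gripping the roller closed too high and pressed on its top with about 28 N.

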